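# Seat a round mould core in a V-block

## Task

Stand the round brass core upright on the steel plate of the jig, in front of the V-block and not yet touching it. Then push it into the V until it rests against both faces, keep a steady push of about 10 N on it for a good second so that it settles centred, and let go, leaving it there upright. Never push it much harder than 15 N, and leave the cup, bottle, blue mould and red part alone.

Things in the scene. Friction and masses are not known exactly. Their poses are not given: they have to be found in the camera images.
- core: solid round brass-coloured metal cylinder, 40 mm diameter, 50 mm tall, 0.18 to 0.35 kg, smooth and low in friction (about 0.25 on the jig's steel); it seats with its axis 28.3 mm short of the V's apex; stands upright and loose on the bench at the start. Origin at the centre of its underside, z up along its axis.
- jig: fixed steel plate 200x130x12 mm (x,y,z). Origin: centre of its underside, on the bench; x points into the V, z up. Bolted on it, rigid, is a blue V-block, top at z = 58 mm: two upright steel faces at 90 degrees, symmetric about the x axis, open to -x, 34 mm deep. It was set by hand in its slot and its place is NOT measured: apex anywhere from x = 44 to 76 mm; plate clear at x < 10 mm.
- cup_resin: bystander: clear cup with pink-red resin, 66 mm diameter, 80 mm tall; origin at the centre of its underside.
- drops: bystander: small white dropper bottle with red nozzle, 42 mm diameter, 135 mm tall; origin at the centre of its underside.
- mould: bystander: blue rectangular mould half lying flat, 60x85x24 mm; origin at the centre of its underside.
- part: bystander: red knob-shaped casting, 55 mm diameter, 44 mm tall; origin at the centre of its underside.
- degas_pot: fixed furniture, to be kept clear of: tall metal pot with a lid, about 0.25 m tall, on the bench behind and to the right of the jig; origin at the centre of its underside.
Not all that is in view belongs to the job. What is meant by the core is not green, and is the larger of those in its own colour.

How it is judged:
By the outcome, as a careful person would: the job done as asked, in the order asked, and still so for the second after the job is handed in, with the robot touching nothing.
It also fails if it takes over 67 s, if anything falls off the work surface, if the arm or the gripper's body presses on something with over 40 N, if the wrist force passes 120 N, or if a joint passes its speed limit or range.

## Robot

A 7-joint arm with a two-finger parallel gripper is mounted at the origin on a cart in front of the work surface, level with it; the furniture and walls round the work are solid. World frame = base frame: x ahead of the robot, y to its left, z up, the work surface at z = 0. Lengths are in mm, angles in rad, forces in N, time in s.
With the tool pointing down it reaches from about 400 to 850 mm from the base axis. Payload 4.5 kg.
Tool frame: the origin (TCP) lies on the mounting face of the last link; the fingertips stand 173 mm ahead of it and the grasp point (between the pads) lies 155 mm ahead of it (arm.tcp_to_tips is the distance from the TCP to the fingertips, in mm); z points along the fingers, x is the direction in which the jaws open and shut, and the axes are right-handed (so a half turn about z gives the same grasp; the last joint's range is limited). The gripper opens to 85 mm and grips with 20 to 120 N. Pads are 22 mm wide; open, the fingers measure 114 mm over their backs; the gripper's body (76 mm by 85 mm) begins 54 mm behind the grasp point. The pads swing forward as they close: fully open they stand 13 mm farther back than shut.
Start: joints at [1.265, 0.689, -0.195, 1.565, 0.157, 0.902, -0.215], TCP at [208.335, -589.266, 404.717] pointing down, gripper open.
Joint ranges: [-3.01, 3.01], [-0.46, 2.08], [-1.47, 1.51], [0.13, 2.56], [-1, 4.14], [0.04, 2.09], [-2.66, 2.66]. Speed limits (rad/s): [2.57, 2.57, 3.14, 3.14, 3.14, 3.14, 3.14].

## Interface

Orientations are given as a unit quaternion [w, x, y, z].
In Python, from cell import status, snapshot, camera_params, job, boxes_of, regions_of, pinpoint, arm gives the robot as it stands.
- The arm moves only by the tool move_arm, never from a script. Its argument "commands" is a list of rows, each an object of numbers: "x", "y", "z": the shift along the world's x, y, z in cm; "spin": the turn about the world's z in degrees; "jaw": the finger opening in cm, from 0 to 8.54. A call has 1 to 12 rows; each row is the pose to reach, as a shift and turn from the pose commanded when the call began; what a row does not reach only later rows make up. A row lasts 1/10 s, in which the tool goes at most 50 mm and 8.59 degrees, less where a joint would pass 70% of its speed; a pose out of reach is approached as far as the arm can. A call with a gripper value outside its range is refused whole. The fingers move at their own pace and stop on an object; the grip force is fixed at half the most. Time passes only in rows, so rows that repeat a pose let the fingers close. It gives the time, the measured TCP pose, the force and the opening at its end, in the units of the state.
- status.get_state(): the state, without advancing time (a new reading comes with each control period).
- snapshot(name): name is "scene" or "top" or "wrist"; returns the picture (400x640x3 uint8, red, green, blue); there is no depth.
- camera_params(name): a dict with "camera_matrix" (3x3 intrinsics, pixels), "R" (3x3) and "t" (3): a world point X has camera coordinates R X + t. Camera axes: x right, y down, z forward; pixel columns grow to the right and rows downward; lengths in mm; the calibration is good to about 2 mm. A picture is of the moment at which its call begins: read the wrist's pose just before it. camera_params takes no time and is no camera call; for the wrist camera it gives the pose at the moment of the call.
- job.hand_in(): hands the job in, once; it reports no verdict.
Trained networks look in the newest picture that a camera, given by its name, has taken for a name from the list of things; names that differ only in an ending like _2 or _b are one class to them, and where a whole thing is asked for, a point or a joint stands for the part that bears it (a point fixed in the world has none). Each returns a list of dicts, best first, with "conf" (0 to 1); they miss things now and then, are a little off and sometimes report something else, mostly with a low value. They report only what shows in the picture. A call takes as long as a camera call. They do not tell look-alikes from the thing itself.
- boxes_of(camera, query): "rect" ([left, top, right, bottom] in pixels, round what is visible of it).
- regions_of(camera, query): "mask" (400x640 bool, what is visible of it) and "rect" ([left, top, right, bottom] in pixels, round what is visible of it).
- pinpoint(camera, query): "pixel" ([column, row] in pixels: a listed point, or the origin of a listed thing).
The state is a dict: "time_s": time; "joint_positions": joint angles; "joint_vel": joint speeds; "effort": joint torques, N m; "tcp_pos": TCP position; "orientation": TCP orientation; "wrist_force": force on the tool from outside, world axes, zero at the start; "wrist_torque": the same for the moment, N m; "opening": finger opening in mm.
Only numpy, scipy, OpenCV 4.12 (cv2) and the standard library are available. Lean on these libraries where they do the work, as an engineer would, in place of code of your own. Each camera call takes 0.05 s, during which the arm holds its last target. There are 200 camera calls.

## Working session

There is one attempt and no reset: what is moved stays moved. The work goes in short steps, Python scripts to look and compute and a tool call to move; the robot and the scene stay as the last step left them, time stands still between calls to the robot, and variables do not carry over. Pictures are saved under pics/ and viewed, about 8 in all and at most 12, crops included, and the job is handed in when it is done.

Besides the shell and the picture viewer there is one more tool, called after "Request:" by a JSON object that holds its "api" and its "payload", one argument or row to a line. move_arm: Moves the arm, as the interface text tells. Its arguments: {"type":"object","properties":{"commands":{"type":"array"}},"required":["commands"]}

```bash
mkdir -p pics
python3 - <<'E'
from cell import *
import cv2,numpy as np
s=status.get_state();print({k:np.round(v,3).tolist() for k,v in s.items()})
ims=[]
for c in("scene","top"):
    im=snapshot(c);ims.append(im)
    for q in("core","jig","cup_resin","drops","mould","part","degas_pot"):
        print(c,q,[(np.round(d["rect"]).tolist(),round(d["conf"],2)) for d in boxes_of(c,q)[:4]],[(np.round(d["pixel"]).tolist(),round(d["conf"],2)) for d in pinpoint(c,q)[:4]])
    p=camera_params(c);print(np.array(p["camera_matrix"]).round(1).tolist(),np.array(p["R"]).round(4).tolist(),np.array(p["t"]).round(1).tolist())
    cv2.imwrite(f"pics/{c}0.png",im[:,:,::-1])
E
```

```text
{'time_s': 0.0, 'joint_positions': [1.265, 0.69, -0.195, 1.566, 0.157, 0.903, -0.215], 'joint_vel': [0.001, -0.001, 0.001, 0.001, 0.0, -0.002, 0.001], 'effort': [-0.001, -53.961, -1.267, -15.854, 0.009, 0.01, -0.0], 'tcp_pos': [208.178, -588.953, 403.857], 'orientation': [-0.0, 0.817, -0.577, -0.001], 'wrist_force': [0.315, 0.403, -1.051], 'wrist_torque': [-0.021, -0.039, -0.015], 'opening': 85.666}
scene core [([260.0, 278.0, 275.0, 304.0], 0.76), ([288.0, 261.0, 298.0, 277.0], 0.74), ([251.0, 245.0, 270.0, 271.0], 0.57)] [([268.0, 297.0], 0.89), ([263.0, 262.0], 0.8), ([294.0, 274.0], 0.57)]
scene jig [([338.0, 173.0, 415.0, 227.0], 0.7)] [([376.0, 198.0], 0.75)]
scene cup_resin [([270.0, 184.0, 293.0, 219.0], 0.71), ([418.0, 162.0, 435.0, 178.0], 0.69)] [([287.0, 210.0], 0.96)]
scene drops [([234.0, 204.0, 251.0, 241.0], 0.88)] [([251.0, 233.0], 0.84)]
scene mould [([192.0, 275.0, 233.0, 312.0], 0.62)] [([212.0, 294.0], 0.58)]
scene part [([270.0, 186.0, 295.0, 219.0], 0.48), ([419.0, 163.0, 434.0, 180.0], 0.45)] [([424.0, 175.0], 0.69)]
scene degas_pot [] []
[[388.9, 0.0, 316.4],
[... 239 characters left out ...]
0, 228.0, 432.0, 246.0], 0.46)] [([233.0, 234.0], 0.64), ([256.0, 234.0], 0.55), ([249.0, 211.0], 0.52)]
top jig [([342.0, 192.0, 392.0, 261.0], 0.76)] [([368.0, 225.0], 0.66)]
top cup_resin [([279.0, 172.0, 300.0, 192.0], 0.77)] [([290.0, 181.0], 0.73)]
top drops [([246.0, 174.0, 262.0, 189.0], 0.59)] [([253.0, 184.0], 0.47)]
top mould [([195.0, 196.0, 214.0, 224.0], 0.94)] [([205.0, 210.0], 0.73)]
top part [([414.0, 232.0, 431.0, 247.0], 0.59), ([194.0, 197.0, 213.0, 225.0], 0.38)] [([422.0, 237.0], 0.75)]
top degas_pot [] []
[[420.2, 0.0, 317.4], [0.0, 420.2, 199.6], [0.0, 0.0, 1.0]] [[0.0191, -0.9998, 0.0029], [-0.9932, -0.0193, -0.1146], [0.1146, -0.0007, -0.9934]] [47.1, 548.5, 1379.9]
```

View pics/top0.png

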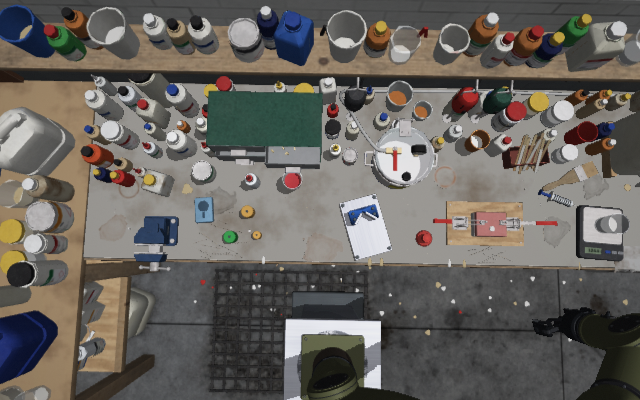

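View pics/scene0.png

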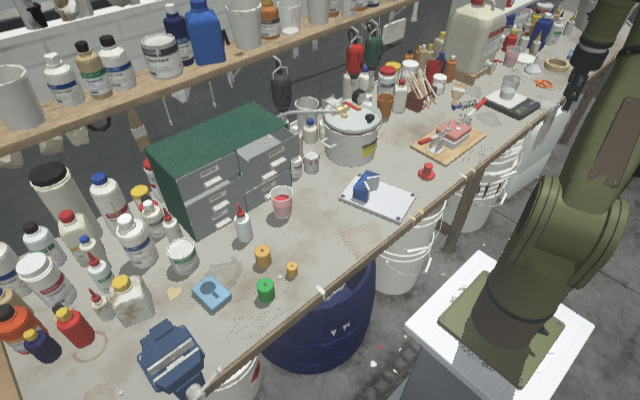

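The larger brass cylinder (the core) is at about (248,211) in the top view and (262,258) in the scene view. The small brass one is at (257,235), the green one at (230,237), and the jig with its blue V-block at about (366,225). I'll zoom in on the jig.

```bash
cat > h.py <<'E'
from cell import *
import cv2,numpy as np
def ray(c,px,z,p=None):
    p=p or camera_params(c);K,R,t=[np.array(p[k],float) for k in("camera_matrix","R","t")]
    d=R.T@np.linalg.inv(K)@[px[0],px[1],1];o=-R.T@t
    return (o+d*(z-o[2])/d[2]).round(1)
def proj(c,X,p=None):
    p=p or camera_params(c);K,R,t=[np.array(p[k],float) for k in("camera_matrix","R","t")]
    v=K@(R@np.array(X,float)+t);return v[:2]/v[2]
E
python3 - <<'E'
from h import *
print("core",ray("top",(251,213.5),25),ray("scene",(260.5,258),25),ray("scene",(263,262),0))
for q,px in dict(cup=(289.5,182),drops=(254,182),mould=(204.5,210),part=(422.5,239),small=(257,235),green=(230,237)).items(): print(q,ray("top",px,20))
a=cv2.imread("pics/top0.png")[185:270,325:410];b=cv2.imread("pics/scene0.png")[165:235,330:425]
a=cv2.resize(a,(390,390),interpolation=cv2.INTER_CUBIC);b=cv2.resize(b,None,fx=4.2,fy=390/70,interpolation=cv2.INTER_CUBIC)
cv2.imwrite("pics/z.png",np.hstack([a,b]))
E
```

```text
core [497.1 279.8  25. ] [501.1 299.3  25. ] [503.1 292.9   0. ]
cup [607.4 153.7  20. ]
drops [605.1 274.4  20. ]
mould [506.3 437.8  20. ]
part [ 422.9 -297.1   20. ]
small [425.7 257.8  20. ]
green [417.2 348.   20. ]
```

View pics/z.png

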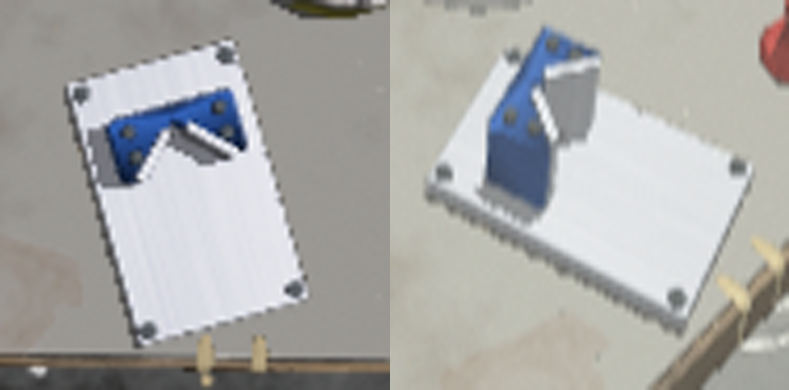

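The right crop confirms a plate with a blue V-block whose V opens toward the robot. Its yaw is about +15°, with the apex near (174,125) in the left crop. I'll move over the jig on the way to the core.

Request:
{"api": "move_arm", "payload": {
  "commands": [
    {"x": 22,"y": 48,"spin": -5},
    {"x": 22,"y": 48,"spin": -5},
    {"x": 22,"y": 48,"spin": -5},
    {"x": 22,"y": 48,"spin": -5},
    {"x": 22,"y": 48,"spin": -5},
    {"x": 22,"y": 48,"spin": -5},
    {"x": 22,"y": 48,"spin": -5},
    {"x": 22,"y": 48,"spin": -5},
    {"x": 22,"y": 48,"spin": -5},
    {"x": 22,"y": 48,"spin": -5},
    {"x": 22,"y": 48,"spin": -5},
    {"x": 22,"y": 48,"spin": -5}
  ]
}}

```text
$.commands[0]: bad value
```

Run:
```python
from h import *
s=status.get_state();print(s["time_s"],np.round(s["tcp_pos"],1),np.round(s["orientation"],3),np.round(s["joint_positions"],2),np.round(s["joint_vel"],2))
p=camera_params("wrist");im=snapshot("wrist")
cv2.imwrite("pics/w1.png",im[:,:,::-1]);import pickle;pickle.dump(p,open("w1.pkl","wb"))
R=np.array(p["R"]);print("cam at",(-R.T@np.array(p["t"])).round(1),"axis",R[2].round(3))
print([(d["pixel"],d["conf"]) for d in pinpoint("wrist","jig")])
sc=85/390
for n,(u,v),z in[("TL",(68,85),12),("TR",(237,40),12),("BR",(306,293),12),("BL",(137,345),12),("apex",(174,125),58)]:
    print(n,ray("top",(325+u*sc-.4,185+v*sc-.4),z))
```

```text
1.5 [ 208.3 -589.3  404.7] [ 0.     0.816 -0.577  0.   ] [ 1.26  0.69 -0.19  1.57  0.16  0.9  -0.22] [-0. -0. -0. -0.  0. -0.  0.]
cam at [ 284.8 -562.   373.2] axis [-0.299 -0.105 -0.948]
[]
TL [539.3 -17.5  12. ]
TR [ 575.4 -142.7   12. ]
BR [ 389.4 -193.9   12. ]
BL [349.4 -70.4  12. ]
apex [507.  -91.3  58. ]
```

View pics/w1.png

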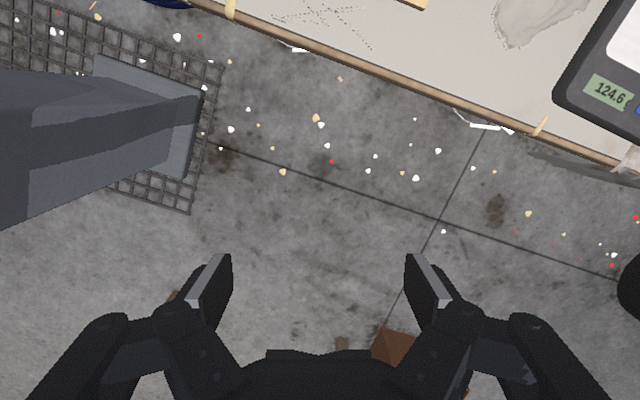

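The arm did not move: the rows need every field. This wrist view shows only the floor. Resending with full rows.

Request:
{"api": "move_arm", "payload": {
  "commands": [
    {"x": 22,"y": 48,"z": 0,"spin": -5,"jaw": 8.5},
    {"x": 22,"y": 48,"z": 0,"spin": -5,"jaw": 8.5},
    {"x": 22,"y": 48,"z": 0,"spin": -5,"jaw": 8.5},
    {"x": 22,"y": 48,"z": 0,"spin": -5,"jaw": 8.5},
    {"x": 22,"y": 48,"z": 0,"spin": -5,"jaw": 8.5},
    {"x": 22,"y": 48,"z": 0,"spin": -5,"jaw": 8.5},
    {"x": 22,"y": 48,"z": 0,"spin": -5,"jaw": 8.5},
    {"x": 22,"y": 48,"z": 0,"spin": -5,"jaw": 8.5},
    {"x": 22,"y": 48,"z": 0,"spin": -5,"jaw": 8.5},
    {"x": 22,"y": 48,"z": 0,"spin": -5,"jaw": 8.5},
    {"x": 22,"y": 48,"z": 0,"spin": -5,"jaw": 8.5},
    {"x": 22,"y": 48,"z": 0,"spin": -5,"jaw": 8.5}
  ]
}}

```text
time_s: 2.8
tcp_pos: [430.4, -104.8, 405.0]
orientation: [-0.002, 0.793, -0.609, 0.0]
wrist_force: [-0.2, -0.1, -0.7]
opening: 85.0
```

Run:
```python
from h import *
import pickle
s=status.get_state();print(s["time_s"],np.round(s["tcp_pos"],1),np.round(s["joint_positions"],2),np.round(s["joint_vel"],2))
p=camera_params("wrist");im=snapshot("wrist");cv2.imwrite("pics/w2.png",im[:,:,::-1]);pickle.dump(p,open("w2.pkl","wb"))
R=np.array(p["R"]);print("cam at",(-R.T@np.array(p["t"])).round(1),"axis",R[2].round(3))
```

```text
2.8 [ 430.4 -104.8  405. ] [ 0.22  0.46 -0.12  2.09  0.09  0.59 -1.28] [ 0.07 -0.    0.07  0.03  0.02  0.01  0.04]
cam at [508.9 -83.5 373.8] axis [-0.304 -0.08  -0.949]
```

View pics/w2.png

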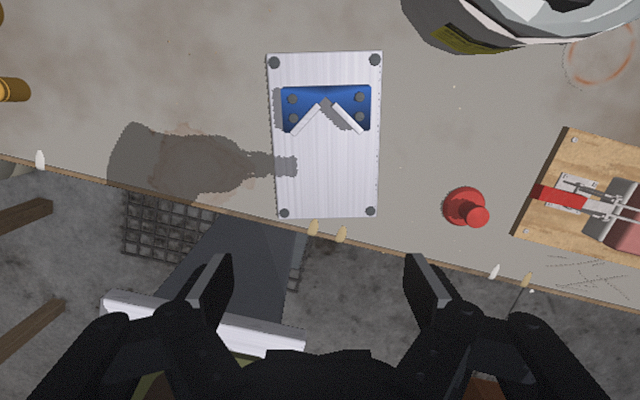

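The wrist view shows the jig squarely: plate corners at about (267,53), (382,51), (379,217) and (276,219), with the V apex near (326,103). Next I move over the core.

Run:
```python
from h import *
import pickle
p=pickle.load(open("w2.pkl","rb"))
C=[ray("",px,12,p) for px in[(267,53),(382,51),(379,217.5),(276,219)]]
print(*C)
c=np.mean(C,0);f=(C[0]+C[1]-C[2]-C[3])[:2];yaw=np.degrees(np.arctan2(f[1],f[0]));l=(C[0]+C[3]-C[1]-C[2])[:2]
print("centre",c,"yaw",yaw,np.degrees(np.arctan2(-l[0],l[1])),np.hypot(*f)/2,np.hypot(*l)/2)
u=f/np.hypot(*f)
for px in[(326,99),(326,103),(326,107),(290,134),(365,134)]:
    a=ray("",px,58,p);d=(a-c)[:2];print(px,a,"jig xy",d@u,d@[-u[1],u[0]])
```

```text
[538.7 -16.8  12. ] [ 573.4 -138.5   12. ] [ 385.  -198.7   12. ] [348. -69.  12.]
centre [ 461.275 -105.75    12.   ] yaw 16.514652588482864 15.918301429654461 197.70594958169565 130.712327268701
(326, 99) [509.1 -91.3  58. ] jig xy 49.95964345482947 0.2591348419630006
(326, 103) [505.3 -92.3  58. ] jig xy 46.03214404652692 0.3805778235768615
(326, 107) [501.6 -93.4  58. ] jig xy 42.172093291278166 0.37772004412612814
(290, 134) [465.9 -64.3  58. ] jig xy 16.216804586728724 38.425361078275564
(365, 134) [ 486.1 -139.8   58. ] jig xy 14.121824638597007 -39.70210566049007
```

Request:
{"api": "move_arm", "payload": {
  "commands": [
    {"x": 1,"y": 38,"z": 0,"spin": 0,"jaw": 8.5},
    {"x": 1,"y": 38,"z": 0,"spin": 0,"jaw": 8.5},
    {"x": 1,"y": 38,"z": 0,"spin": 0,"jaw": 8.5},
    {"x": 1,"y": 38,"z": 0,"spin": 0,"jaw": 8.5},
    {"x": 1,"y": 38,"z": 0,"spin": 0,"jaw": 8.5},
    {"x": 1,"y": 38,"z": 0,"spin": 0,"jaw": 8.5},
    {"x": 1,"y": 38,"z": 0,"spin": 0,"jaw": 8.5},
    {"x": 1,"y": 38,"z": 0,"spin": 0,"jaw": 8.5},
    {"x": 1,"y": 38,"z": 0,"spin": 0,"jaw": 8.5},
    {"x": 1,"y": 38,"z": 0,"spin": 0,"jaw": 8.5}
  ]
}}

```text
time_s: 3.85
tcp_pos: [438.8, 269.5, 404.5]
orientation: [0.001, 0.79, -0.613, 0.0]
wrist_force: [0.2, -1.1, 0.3]
opening: 85.0
```

Run:
```python
from h import *
import pickle
s=status.get_state();print(s["time_s"],np.round(s["tcp_pos"],1),np.round(s["joint_positions"],2),np.round(s["joint_vel"],2))
p=camera_params("wrist");im=snapshot("wrist");cv2.imwrite("pics/w3.png",im[:,:,::-1]);pickle.dump(p,open("w3.pkl","wb"))
for d in boxes_of("wrist","core"): print(d["rect"],d["conf"])
for d in pinpoint("wrist","core"): print(d["pixel"],d["conf"],ray("",d["pixel"],0,p))
```

```text
3.85 [438.8 269.5 404.5] [-0.6   0.54 -0.06  1.9   0.05  0.7  -2.01] [ 0.03 -0.01  0.02  0.03  0.    0.   -0.  ]
[292.7, 89.0, 330.8, 128.7] 0.85
[223.9, 147.3, 269.3, 191.6] 0.85
[324.6, 172.0] 0.88 [429.8 258.2   0. ]
[252.4, 164.2] 0.66 [416.8 349.8   0. ]
```

View pics/w3.png

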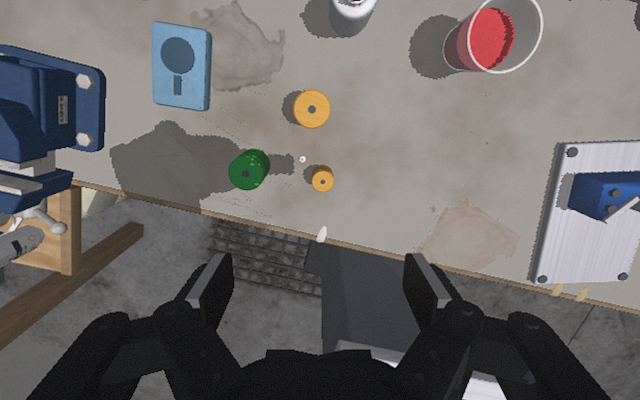

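The core is the larger brass disc at about (312,109), with its top nearly directly under the camera. The small brass one is at (322,180) and the green one at (249,170).

Run:
```python
from h import *
import pickle
p=pickle.load(open("w3.pkl","rb"));im=cv2.imread("pics/w3.png");h=cv2.cvtColor(im,cv2.COLOR_BGR2HSV)
m=cv2.inRange(h,(10,120,120),(30,255,255));m[:80]=0;m[140:]=0;m[:,:280]=0;m[:,345:]=0
c=max(cv2.findContours(m,0,2)[0],key=cv2.contourArea);(x,y),r=cv2.minEnclosingCircle(c);print(x,y,r,cv2.boundingRect(c))
a=ray("",(x,y),50,p);b=ray("",(x+r,y),50,p);print(a,"radius",np.linalg.norm(a-b))
print("hole", ray("",(312,109.5),50,p))
s=status.get_state()["tcp_pos"];print("shift cm",(a[:2]-np.array(s)[:2])/10)
```

```text
311.39923095703125 108.49748229980469 19.501672744750977 (293, 89, 38, 39)
[503.6 293.1  50. ] radius 20.324615617521573
hole [502.8 292.2  50. ]
shift cm [6.46874219 2.4770506 ]
```

Request:
{"api": "move_arm", "payload": {
  "commands": [
    {"x": 6.4,"y": 2.3,"z": 0,"spin": 2,"jaw": 8.5},
    {"x": 6.4,"y": 2.3,"z": 0,"spin": 2,"jaw": 8.5},
    {"x": 6.4,"y": 2.3,"z": -4,"spin": 2,"jaw": 8.5},
    {"x": 6.4,"y": 2.3,"z": -8,"spin": 2,"jaw": 8.5},
    {"x": 6.4,"y": 2.3,"z": -12,"spin": 2,"jaw": 8.5},
    {"x": 6.4,"y": 2.3,"z": -15,"spin": 2,"jaw": 8.5},
    {"x": 6.4,"y": 2.3,"z": -18,"spin": 2,"jaw": 8.5},
    {"x": 6.4,"y": 2.3,"z": -20,"spin": 2,"jaw": 8.5},
    {"x": 6.4,"y": 2.3,"z": -21.5,"spin": 2,"jaw": 8.5},
    {"x": 6.4,"y": 2.3,"z": -22,"spin": 2,"jaw": 8.5},
    {"x": 6.4,"y": 2.3,"z": -22,"spin": 2,"jaw": 8.5},
    {"x": 6.4,"y": 2.3,"z": -22,"spin": 2,"jaw": 8.5}
  ]
}}

```text
time_s: 5.2
tcp_pos: [502.8, 293.7, 185.7]
orientation: [-0.001, 0.801, -0.599, 0.0]
wrist_force: [-1.5, 0.3, 0.1]
opening: 84.8
```

Request:
{"api": "move_arm", "payload": {
  "commands": [
    {"x": 0,"y": 0,"z": 0,"spin": 0,"jaw": 6},
    {"x": 0,"y": 0,"z": 0,"spin": 0,"jaw": 4.6},
    {"x": 0,"y": 0,"z": 0,"spin": 0,"jaw": 4.2},
    {"x": 0,"y": 0,"z": 0,"spin": 0,"jaw": 3.5},
    {"x": 0,"y": 0,"z": 0,"spin": 0,"jaw": 3.5},
    {"x": 0,"y": 0,"z": 0,"spin": 0,"jaw": 3.5},
    {"x": 0,"y": 0,"z": 0,"spin": 0,"jaw": 3.5},
    {"x": 0,"y": 0,"z": 0,"spin": 0,"jaw": 3.5}
  ]
}}

```text
time_s: 6.0
tcp_pos: [502.5, 293.8, 185.4]
orientation: [-0.0, 0.801, -0.599, 0.0]
wrist_force: [0.5, 0.2, 5.4]
opening: 39.0
```

Run:
```python
from h import *
s=status.get_state();print(s["time_s"],np.round(s["tcp_pos"],1),np.round(s["orientation"],3),np.round(s["joint_positions"],2),np.round(s["wrist_force"],2),s["opening"])
im=snapshot("wrist");cv2.imwrite("pics/w4.png",im[:,:,::-1])
```

```text
6.0 [502.5 293.8 185.4] [-0.     0.801 -0.599  0.   ] [-0.58  0.96 -0.04  1.83  0.1   0.35 -1.98] [0.5  0.22 5.45] 38.958333990582574
```

Request:
{"api": "move_arm", "payload": {
  "commands": [
    {"x": 0,"y": 0,"z": 2,"spin": 0,"jaw": 3.5},
    {"x": 0,"y": 0,"z": 5,"spin": 0,"jaw": 3.5},
    {"x": 0,"y": 0,"z": 8,"spin": 0,"jaw": 3.5},
    {"x": 0,"y": -2,"z": 11,"spin": 0,"jaw": 3.5},
    {"x": 0,"y": -5,"z": 12,"spin": 0,"jaw": 3.5},
    {"x": -1,"y": -9,"z": 12,"spin": 0,"jaw": 3.5},
    {"x": -2,"y": -13,"z": 12,"spin": 0,"jaw": 3.5},
    {"x": -3,"y": -17,"z": 12,"spin": 0,"jaw": 3.5},
    {"x": -4,"y": -21,"z": 12,"spin": 0,"jaw": 3.5},
    {"x": -5,"y": -25,"z": 12,"spin": 0,"jaw": 3.5},
    {"x": -6,"y": -29,"z": 12,"spin": 0,"jaw": 3.5},
    {"x": -6,"y": -33,"z": 12,"spin": 0,"jaw": 3.5}
  ]
}}

```text
time_s: 7.25
tcp_pos: [440.5, -37.7, 304.6]
orientation: [0.001, 0.801, -0.598, -0.001]
wrist_force: [0.7, -0.4, -1.9]
opening: 38.9
```

Request:
{"api": "move_arm", "payload": {
  "commands": [
    {"x": 0,"y": -3,"z": 0,"spin": 0,"jaw": 3.5},
    {"x": 0,"y": -5.5,"z": 0,"spin": 0,"jaw": 3.5},
    {"x": 0,"y": -7,"z": 0,"spin": 0,"jaw": 3.5},
    {"x": 0,"y": -7.5,"z": 0,"spin": 0,"jaw": 3.5},
    {"x": 0,"y": -7.5,"z": 0,"spin": 0,"jaw": 3.5},
    {"x": 0,"y": -7.5,"z": 0,"spin": 0,"jaw": 3.5},
    {"x": 0,"y": -7.5,"z": 0,"spin": 0,"jaw": 3.5}
  ]
}}

```text
time_s: 7.95
tcp_pos: [442.5, -110.0, 304.7]
orientation: [-0.0, 0.802, -0.598, -0.0]
wrist_force: [-0.5, -0.7, -1.8]
opening: 38.7
```

Run:
```python
from h import *
s=status.get_state();print(s["time_s"],np.round(s["tcp_pos"],1),np.round(s["orientation"],3),np.round(s["wrist_force"],2),s["opening"])
im=snapshot("wrist");a=im[100:,80:560]
b=cv2.resize(snapshot("scene")[150:240,320:430],None,fx=3.4,fy=3.4,interpolation=2)[:300]
cv2.imwrite("pics/w5.png",np.hstack([cv2.resize(a,None,fx=.85,fy=.85)[:255],b[:255]])[:,:,::-1])
```

```text
7.95 [ 442.5 -110.   304.7] [-0.     0.802 -0.598 -0.   ] [-0.54 -0.67 -1.76] 38.688466986529875
```

View pics/w5.png

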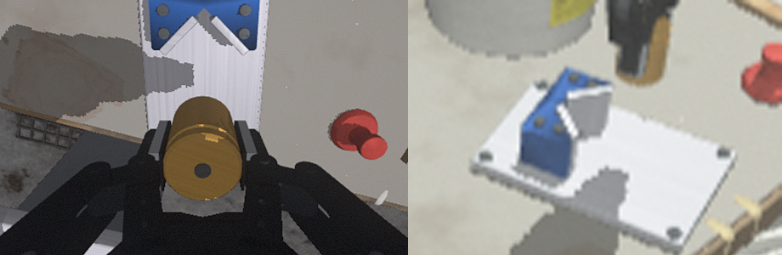

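The core is held upright (left, about (203,150)), in front of and above the V. Lowering it onto the plate.

Request:
{"api": "move_arm", "payload": {
  "commands": [
    {"x": 0,"y": -0.1,"z": -2,"spin": 0,"jaw": 3.5},
    {"x": 0,"y": -0.1,"z": -5,"spin": 0,"jaw": 3.5},
    {"x": 0,"y": -0.1,"z": -7,"spin": 0,"jaw": 3.5},
    {"x": 0,"y": -0.1,"z": -8.5,"spin": 0,"jaw": 3.5},
    {"x": 0,"y": -0.1,"z": -9.5,"spin": 0,"jaw": 3.5},
    {"x": 0,"y": -0.1,"z": -10,"spin": 0,"jaw": 3.5},
    {"x": 0,"y": -0.1,"z": -10.3,"spin": 0,"jaw": 3.5},
    {"x": 0,"y": -0.1,"z": -10.4,"spin": 0,"jaw": 3.5},
    {"x": 0,"y": -0.1,"z": -10.4,"spin": 0,"jaw": 3.5}
  ]
}}

```text
time_s: 8.95
tcp_pos: [442.5, -112.3, 201.1]
orientation: [-0.0, 0.801, -0.599, 0.0]
wrist_force: [0.5, 0.1, -2.1]
opening: 38.7
```

Request:
{"api": "move_arm", "payload": {
  "commands": [
    {"x": 0,"y": 0,"z": -0.1,"spin": 0,"jaw": 3.5},
    {"x": 0,"y": 0,"z": -0.1,"spin": 0,"jaw": 3.5},
    {"x": 0,"y": 0,"z": -0.1,"spin": 0,"jaw": 3.5}
  ]
}}

```text
time_s: 9.25
tcp_pos: [442.4, -112.3, 199.9]
orientation: [-0.0, 0.801, -0.599, 0.0]
wrist_force: [-0.1, 0.5, -2.8]
opening: 38.9
```

Request:
{"api": "move_arm", "payload": {
  "commands": [
    {"x": 0,"y": 0.05,"z": -0.1,"spin": 0,"jaw": 3.5},
    {"x": 0,"y": 0.05,"z": -0.1,"spin": 0,"jaw": 3.5},
    {"x": 0,"y": 0.05,"z": -0.1,"spin": 0,"jaw": 3.5}
  ]
}}

```text
time_s: 9.55
tcp_pos: [442.3, -111.7, 198.7]
orientation: [0.0, 0.801, -0.598, -0.0]
wrist_force: [0.4, 0.9, -1.8]
opening: 38.6
```

Request:
{"api": "move_arm", "payload": {
  "commands": [
    {"x": 0,"y": 0,"z": -0.1,"spin": 0,"jaw": 3.5},
    {"x": 0,"y": 0,"z": -0.1,"spin": 0,"jaw": 3.5},
    {"x": 0,"y": 0,"z": -0.1,"spin": 0,"jaw": 3.5}
  ]
}}

```text
time_s: 9.85
tcp_pos: [442.3, -111.8, 197.7]
orientation: [0.0, 0.801, -0.599, 0.0]
wrist_force: [0.3, -0.1, -1.4]
opening: 38.9
```

Request:
{"api": "move_arm", "payload": {
  "commands": [
    {"x": 0,"y": 0,"z": -0.05,"spin": 0,"jaw": 3.5},
    {"x": 0,"y": 0,"z": -0.05,"spin": 0,"jaw": 3.5}
  ]
}}

```text
time_s: 10.05
tcp_pos: [442.3, -111.8, 197.4]
orientation: [0.0, 0.801, -0.599, 0.0]
wrist_force: [-0.7, 0.1, 1.8]
opening: 38.5
```

Request:
{"api": "move_arm", "payload": {
  "commands": [
    {"x": 0,"y": 0,"z": -0.05,"spin": 0,"jaw": 3.5},
    {"x": 0,"y": 0,"z": -0.05,"spin": 0,"jaw": 3.5}
  ]
}}

```text
time_s: 10.25
tcp_pos: [442.2, -111.7, 197.4]
orientation: [-0.0, 0.801, -0.599, 0.0]
wrist_force: [-0.9, 0.9, 8.5]
opening: 38.8
```

Contact is made. Releasing gently.

Request:
{"api": "move_arm", "payload": {
  "commands": [
    {"x": 0,"y": 0,"z": 0.05,"spin": 0,"jaw": 3.8},
    {"x": 0,"y": 0,"z": 0.05,"spin": 0,"jaw": 4.1},
    {"x": 0,"y": 0,"z": 0.05,"spin": 0,"jaw": 4.4},
    {"x": 0,"y": 0,"z": 0.05,"spin": 0,"jaw": 5.0},
    {"x": 0,"y": 0,"z": 0.05,"spin": 0,"jaw": 6.0},
    {"x": 0,"y": 0,"z": 0.05,"spin": 0,"jaw": 7.0},
    {"x": 0,"y": 0,"z": 0.05,"spin": 0,"jaw": 7.0},
    {"x": 0,"y": 0,"z": 0.05,"spin": 0,"jaw": 7.0}
  ]
}}

```text
time_s: 11.05
tcp_pos: [442.3, -111.8, 197.2]
orientation: [0.0, 0.801, -0.599, 0.0]
wrist_force: [-0.6, 0.1, 0.2]
opening: 70.1
```

Request:
{"api": "move_arm", "payload": {
  "commands": [
    {"x": 0,"y": 0,"z": 1,"spin": 0,"jaw": 7},
    {"x": 0,"y": 0,"z": 3,"spin": 0,"jaw": 7},
    {"x": 0,"y": 0,"z": 6,"spin": 0,"jaw": 7},
    {"x": 0,"y": 0,"z": 9,"spin": 0,"jaw": 7},
    {"x": -2,"y": -0.6,"z": 12,"spin": 0,"jaw": 6},
    {"x": -5,"y": -1.5,"z": 15,"spin": 0,"jaw": 3},
    {"x": -5,"y": -1.5,"z": 15,"spin": 0,"jaw": 0},
    {"x": -5,"y": -1.5,"z": 15,"spin": 0,"jaw": 0},
    {"x": -5,"y": -1.5,"z": 15,"spin": 0,"jaw": 0},
    {"x": -5,"y": -1.5,"z": 15,"spin": 0,"jaw": 0}
  ]
}}

```text
time_s: 12.05
tcp_pos: [393.0, -126.4, 346.7]
orientation: [-0.0, 0.801, -0.598, -0.0]
wrist_force: [-0.2, 0.1, 0.8]
opening: -0.5
```

Run:
```python
from h import *
import pickle
s=status.get_state();print(s["time_s"],np.round(s["tcp_pos"],1),np.round(s["orientation"],3),np.round(s["wrist_force"],2),s["opening"])
p=camera_params("wrist");im=snapshot("wrist")[:,:,::-1].copy();pickle.dump(p,open("w6.pkl","wb"))
cv2.imwrite("pics/w6.png",im)
h=cv2.cvtColor(im,cv2.COLOR_BGR2HSV);m=cv2.inRange(h,(10,100,80),(30,255,255))
c=max(cv2.findContours(m,0,2)[0],key=cv2.contourArea);print(cv2.boundingRect(c))
```

```text
12.05 [ 393.  -126.4  346.7] [-0.     0.801 -0.598 -0.   ] [-0.24  0.12  0.83] -0.5353788157157506
(295, 108, 47, 48)
```

View pics/w6.png

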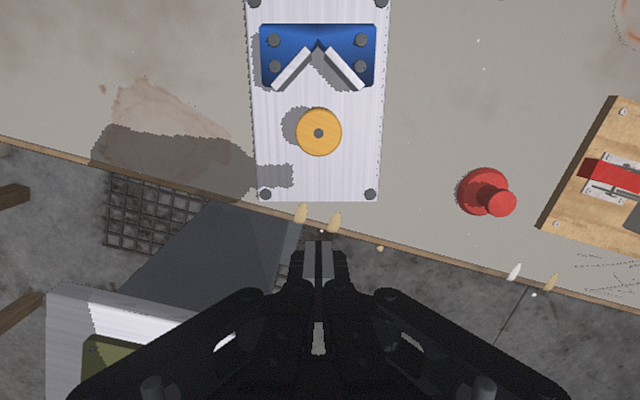

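The core stands upright at (319,132), in line with the V apex at about (319,42) and clear of it. The fingers are shut. Measuring before the push.

Run:
```python
from h import *
import pickle
p=pickle.load(open("w6.pkl","rb"))
C=np.array([461.8,-105.8]);t=np.radians(16.2);u=np.array([np.cos(t),np.sin(t)]);n=np.array([-u[1],u[0]])
def j(px,z): a=ray("",px,z,p)[:2];return a,((a-C)@u).round(1),((a-C)@n).round(1)
print("core",j((318.5,131.5),62))
for q in[(319,48),(319,44),(275,90),(363,90),(299,62),(340,66)]: print(q,j(q,58))
print("tip",ray("",(318,245),346.7-173,p))
```

```text
core (array([ 443.9, -111.3]), np.float64(-18.7), np.float64(-0.3))
(319, 48) (array([504.9, -93.6]), np.float64(44.8), np.float64(-0.3))
(319, 44) (array([507.6, -92.8]), np.float64(47.6), np.float64(-0.3))
(275, 90) (array([465.1, -68.1]), np.float64(13.7), np.float64(35.3))
(363, 90) (array([ 485.5, -136.6]), np.float64(14.2), np.float64(-36.2))
(299, 62) (array([490.8, -81.3]), np.float64(34.7), np.float64(15.4))
(340, 66) (array([ 497.2, -113.2]), np.float64(31.9), np.float64(-17.0))
tip [ 399.1 -124.2  173.7]
```

Request:
{"api": "move_arm", "payload": {
  "commands": [
    {"x": 0.9,"y": 0.3,"z": -3,"spin": 0,"jaw": 0},
    {"x": 0.9,"y": 0.3,"z": -6,"spin": 0,"jaw": 0},
    {"x": 0.9,"y": 0.3,"z": -9,"spin": 0,"jaw": 0},
    {"x": 0.9,"y": 0.3,"z": -12,"spin": 0,"jaw": 0},
    {"x": 0.9,"y": 0.3,"z": -14,"spin": 0,"jaw": 0},
    {"x": 0.9,"y": 0.3,"z": -15,"spin": 0,"jaw": 0},
    {"x": 0.9,"y": 0.3,"z": -15.3,"spin": 0,"jaw": 0},
    {"x": 0.9,"y": 0.3,"z": -15.3,"spin": 0,"jaw": 0},
    {"x": 0.9,"y": 0.3,"z": -15.3,"spin": 0,"jaw": 0}
  ]
}}

```text
time_s: 13.0
tcp_pos: [400.2, -122.9, 192.6]
orientation: [0.004, 0.803, -0.596, -0.007]
wrist_force: [-1.3, 1.5, -2.5]
opening: -0.1
```

Run:
```python
from h import *
s=status.get_state();print(s["time_s"],np.round(s["wrist_force"],2),s["opening"])
C=np.array([461.8,-105.8]);t=np.radians(16.2);u=np.array([np.cos(t),np.sin(t)]);n=np.array([-u[1],u[0]])
d=np.array(s["tcp_pos"][:2])-C;print(s["tcp_pos"],d@u,d@n)
```

```text
13.0 [-1.33  1.46 -2.53] -0.12770660958628122
[ 400.16772274 -122.93399781  192.55080585] -63.96531968889776 0.74118729775281
```

Request:
{"api": "move_arm", "payload": {
  "commands": [
    {"x": 0.48,"y": 0.06,"z": 0,"spin": 0,"jaw": 0},
    {"x": 0.96,"y": 0.18,"z": 0,"spin": 0,"jaw": 0},
    {"x": 1.15,"y": 0.24,"z": 0,"spin": 0,"jaw": 0},
    {"x": 1.25,"y": 0.27,"z": 0,"spin": 0,"jaw": 0},
    {"x": 1.34,"y": 0.29,"z": 0,"spin": 0,"jaw": 0},
    {"x": 1.44,"y": 0.32,"z": 0,"spin": 0,"jaw": 0},
    {"x": 1.54,"y": 0.35,"z": 0,"spin": 0,"jaw": 0},
    {"x": 1.63,"y": 0.38,"z": 0,"spin": 0,"jaw": 0},
    {"x": 1.73,"y": 0.4,"z": 0,"spin": 0,"jaw": 0},
    {"x": 1.82,"y": 0.43,"z": 0,"spin": 0,"jaw": 0},
    {"x": 1.92,"y": 0.46,"z": 0,"spin": 0,"jaw": 0},
    {"x": 2.02,"y": 0.49,"z": 0,"spin": 0,"jaw": 0}
  ]
}}

```text
time_s: 14.2
tcp_pos: [419.9, -118.4, 193.3]
orientation: [0.004, 0.803, -0.596, -0.008]
wrist_force: [-0.8, 0.5, -0.3]
opening: -0.1
```

```bash
cat > st.py <<'E'
from h import *
s=status.get_state();C=np.array([461.8,-105.8]);t=np.radians(16.2);u=np.array([np.cos(t),np.sin(t)]);n=np.array([-u[1],u[0]])
d=np.array(s["tcp_pos"][:2])-C;f=np.array(s["wrist_force"]);print(s["time_s"],"tcp",np.round(s["tcp_pos"],1),np.round(s["orientation"],3),"jig",d@u,d@n,"F",f[:2]@u,f[:2]@n,f[2])
p=camera_params("wrist");im=snapshot("wrist")[:,:,::-1].copy();cv2.imwrite("pics/st_%.1f.png"%s["time_s"],im)
h=cv2.cvtColor(im,cv2.COLOR_BGR2HSV);m=cv2.inRange(h,(10,100,80),(30,255,255))
c=max(cv2.findContours(m,0,2)[0],key=cv2.contourArea);print(cv2.boundingRect(c))
q=(ray("",cv2.minEnclosingCircle(c)[0],62,p)[:2]-C);print("core approx jig",q@u,q@n)
E
python3 st.py
```

```text
14.2 tcp [ 419.9 -118.4  193.3] [ 0.004  0.803 -0.596 -0.008] jig -43.76330866098243 -0.4267257124710775 F -0.6578147589957631 0.7157148888550355 -0.3433895968864694
(267, 158, 106, 123)
core approx jig -6.660395615958974 0.37300166073957575
```

Request:
{"api": "move_arm", "payload": {
  "commands": [
    {"x": 0.19,"y": 0.06,"z": 0,"spin": 0,"jaw": 0},
    {"x": 0.38,"y": 0.11,"z": 0,"spin": 0,"jaw": 0},
    {"x": 0.58,"y": 0.17,"z": 0,"spin": 0,"jaw": 0},
    {"x": 0.77,"y": 0.22,"z": 0,"spin": 0,"jaw": 0},
    {"x": 0.96,"y": 0.28,"z": 0,"spin": 0,"jaw": 0},
    {"x": 1.15,"y": 0.34,"z": 0,"spin": 0,"jaw": 0},
    {"x": 1.34,"y": 0.39,"z": 0,"spin": 0,"jaw": 0},
    {"x": 1.54,"y": 0.45,"z": 0,"spin": 0,"jaw": 0},
    {"x": 1.73,"y": 0.5,"z": 0,"spin": 0,"jaw": 0},
    {"x": 1.82,"y": 0.53,"z": 0,"spin": 0,"jaw": 0},
    {"x": 1.92,"y": 0.56,"z": 0,"spin": 0,"jaw": 0}
  ]
}}

```text
time_s: 15.35
tcp_pos: [439.1, -112.8, 193.3]
orientation: [0.004, 0.803, -0.596, -0.008]
wrist_force: [-1.4, -0.4, 0.4]
opening: -0.2
```

```bash
python3 st.py; ls pics
```

```text
15.35 tcp [ 439.1 -112.8  193.3] [ 0.004  0.803 -0.596 -0.008] jig -23.719214061383397 -0.3488089997079703 F -1.4663423857834408 0.028521806737888625 0.4461975867915047
(266, 158, 105, 123)
core approx jig 13.314929269346166 1.0259914971912691
scene0.png
st_14.2.png
st_15.3.png
top0.png
w1.png
w2.png
w3.png
w4.png
w5.png
w6.png
z.png
```

View pics/st_15.3.png

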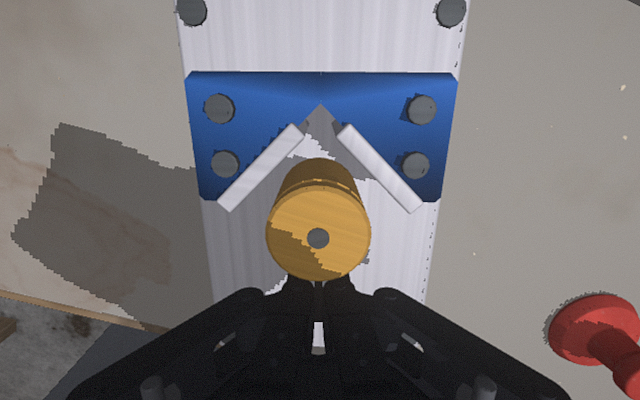

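The core is upright and centred at (318,236), still clear of the V faces, whose apex extrapolates to about (320,113). About 15–20 mm remains.

Request:
{"api": "move_arm", "payload": {
  "commands": [
    {"x": 0.1,"y": 0.03,"z": 0,"spin": 0,"jaw": 0},
    {"x": 0.24,"y": 0.07,"z": 0,"spin": 0,"jaw": 0},
    {"x": 0.38,"y": 0.11,"z": 0,"spin": 0,"jaw": 0},
    {"x": 0.53,"y": 0.15,"z": 0,"spin": 0,"jaw": 0},
    {"x": 0.67,"y": 0.2,"z": 0,"spin": 0,"jaw": 0},
    {"x": 0.77,"y": 0.22,"z": 0,"spin": 0,"jaw": 0},
    {"x": 0.86,"y": 0.25,"z": 0,"spin": 0,"jaw": 0},
    {"x": 0.91,"y": 0.27,"z": 0,"spin": 0,"jaw": 0},
    {"x": 0.96,"y": 0.28,"z": 0,"spin": 0,"jaw": 0}
  ]
}}

```text
time_s: 16.3
tcp_pos: [448.7, -110.0, 193.3]
orientation: [0.004, 0.803, -0.596, -0.008]
wrist_force: [0.1, -0.4, 0.9]
opening: -0.2
```

```bash
python3 st.py
python3 - <<'E'
from h import *
im=cv2.imread("pics/st_15.3.png")
E
```

```text
16.3 tcp [ 448.7 -110.   193.3] [ 0.004  0.803 -0.596 -0.008] jig -13.753315762679213 -0.3378288590136652 F -0.02304104101948397 -0.36634067248406693 0.8538761619930277
(265, 158, 106, 123)
core approx jig 23.246793490790886 1.160427678281718
```

Request:
{"api": "move_arm", "payload": {
  "commands": [
    {"x": 0.05,"y": 0.01,"z": 0,"spin": 0,"jaw": 0},
    {"x": 0.1,"y": 0.03,"z": 0,"spin": 0,"jaw": 0},
    {"x": 0.14,"y": 0.04,"z": 0,"spin": 0,"jaw": 0},
    {"x": 0.19,"y": 0.06,"z": 0,"spin": 0,"jaw": 0}
  ]
}}

```text
time_s: 16.75
tcp_pos: [450.6, -109.4, 193.3]
orientation: [0.004, 0.803, -0.596, -0.008]
wrist_force: [-0.1, -0.3, 0.3]
opening: -0.0
```

```bash
python3 st.py
```

```text
16.75 tcp [ 450.6 -109.4  193.3] [ 0.004  0.803 -0.596 -0.008] jig -11.777304977403276 -0.307078386297078 F -0.1674261805135404 -0.21974674679082476 0.314864906490263
(266, 158, 105, 123)
core approx jig 25.238746157200598 1.2065207882133624
```

View pics/st_16.3.png

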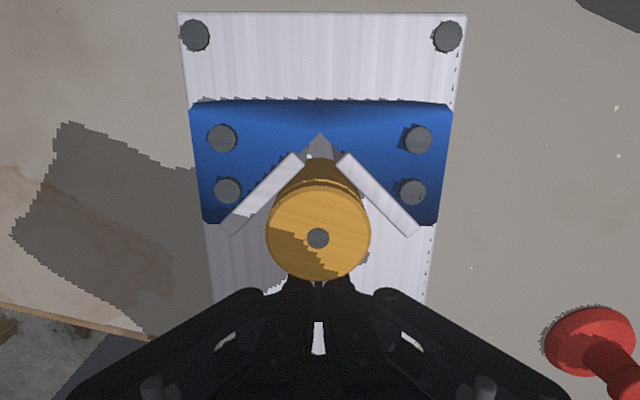

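At 16.3 s the core was a few mm from the faces. Continuing in small steps.

Request:
{"api": "move_arm", "payload": {
  "commands": [
    {"x": 0.05,"y": 0.01,"z": 0,"spin": 0,"jaw": 0},
    {"x": 0.1,"y": 0.03,"z": 0,"spin": 0,"jaw": 0},
    {"x": 0.14,"y": 0.04,"z": 0,"spin": 0,"jaw": 0},
    {"x": 0.19,"y": 0.06,"z": 0,"spin": 0,"jaw": 0}
  ]
}}

```text
time_s: 17.2
tcp_pos: [452.0, -109.1, 193.2]
orientation: [0.005, 0.803, -0.596, -0.008]
wrist_force: [-3.2, -1.3, 0.9]
opening: 0.1
```

Request:
{"api": "move_arm", "payload": {
  "commands": [
    {"x": 0.03,"y": 0.01,"z": 0,"spin": 0,"jaw": 0},
    {"x": 0.06,"y": 0.02,"z": 0,"spin": 0,"jaw": 0},
    {"x": 0.1,"y": 0.03,"z": 0,"spin": 0,"jaw": 0}
  ]
}}

```text
time_s: 17.5
tcp_pos: [452.5, -109.0, 193.1]
orientation: [0.006, 0.803, -0.596, -0.008]
wrist_force: [-5.2, -3.1, 1.8]
opening: -0.5
```

Contact: about 6 N at 5 N/mm. Stepping up to 10 N.

Request:
{"api": "move_arm", "payload": {
  "commands": [
    {"x": 0.04,"y": 0.01,"z": 0,"spin": 0,"jaw": 0},
    {"x": 0.07,"y": 0.02,"z": 0,"spin": 0,"jaw": 0},
    {"x": 0.07,"y": 0.02,"z": 0,"spin": 0,"jaw": 0}
  ]
}}

```text
time_s: 17.8
tcp_pos: [452.7, -108.9, 193.0]
orientation: [0.006, 0.803, -0.596, -0.009]
wrist_force: [-5.6, -3.2, 1.9]
opening: -0.1
```

```bash
python3 st.py
```

```text
17.8 tcp [ 452.7 -108.9  193. ] [ 0.006  0.803 -0.596 -0.009] jig -9.610223982757569 -0.40482472713958745 F -6.2275350178358675 -1.4781974744969835 1.8778316700439404
(266, 159, 106, 123)
core approx jig 26.719417833075884 0.5680762814151983
```

Request:
{"api": "move_arm", "payload": {
  "commands": [
    {"x": 0.03,"y": 0.01,"z": 0,"spin": 0,"jaw": 0},
    {"x": 0.06,"y": 0.02,"z": 0,"spin": 0,"jaw": 0},
    {"x": 0.06,"y": 0.02,"z": 0,"spin": 0,"jaw": 0}
  ]
}}

```text
time_s: 18.15
tcp_pos: [452.8, -108.8, 193.0]
orientation: [0.007, 0.803, -0.596, -0.009]
wrist_force: [-7.6, -2.9, 3.8]
opening: 0.1
```

Request:
{"api": "move_arm", "payload": {
  "commands": [
    {"x": 0,"y": 0,"z": 0,"spin": 0,"jaw": 0}
  ]
}}

```text
time_s: 18.25
tcp_pos: [452.8, -108.8, 193.0]
orientation: [0.007, 0.803, -0.596, -0.009]
wrist_force: [-6.9, -3.4, 2.9]
opening: -0.0
```

Request:
{"api": "move_arm", "payload": {
  "commands": [
    {"x": 0,"y": 0,"z": 0,"spin": 0,"jaw": 0}
  ]
}}

```text
time_s: 18.35
tcp_pos: [452.8, -108.8, 193.0]
orientation: [0.007, 0.803, -0.596, -0.009]
wrist_force: [-7.3, -4.4, 3.2]
opening: -0.2
```

Request:
{"api": "move_arm", "payload": {
  "commands": [
    {"x": 0.03,"y": 0.01,"z": 0,"spin": 0,"jaw": 0},
    {"x": 0.06,"y": 0.02,"z": 0,"spin": 0,"jaw": 0},
    {"x": 0.06,"y": 0.02,"z": 0,"spin": 0,"jaw": 0}
  ]
}}

```text
time_s: 18.65
tcp_pos: [453.0, -108.7, 192.8]
orientation: [0.007, 0.803, -0.596, -0.009]
wrist_force: [-9.0, -2.3, 3.1]
opening: 0.1
```

Request:
{"api": "move_arm", "payload": {
  "commands": [
    {"x": 0,"y": 0,"z": 0,"spin": 0,"jaw": 0}
  ]
}}

```text
time_s: 18.75
tcp_pos: [453.0, -108.7, 192.9]
orientation: [0.007, 0.803, -0.596, -0.009]
wrist_force: [-7.4, -3.2, 3.5]
opening: 0.0
```

```bash
python3 st.py
```

```text
18.75 tcp [ 453.  -108.7  192.9] [ 0.007  0.803 -0.596 -0.009] jig -9.267853936627116 -0.3675424043114853 F -7.962844728255197 -0.9791162576893501 3.5064687331055855
(266, 159, 106, 124)
core approx jig 26.843346312247466 0.6362065393789739
```

Request:
{"api": "move_arm", "payload": {
  "commands": [
    {"x": 0.03,"y": 0.01,"z": 0,"spin": 0,"jaw": 0},
    {"x": 0.06,"y": 0.02,"z": 0,"spin": 0,"jaw": 0},
    {"x": 0.06,"y": 0.02,"z": 0,"spin": 0,"jaw": 0},
    {"x": 0.06,"y": 0.02,"z": 0,"spin": 0,"jaw": 0}
  ]
}}

```text
time_s: 19.2
tcp_pos: [453.2, -108.7, 192.8]
orientation: [0.008, 0.803, -0.596, -0.009]
wrist_force: [-9.9, -3.4, 4.2]
opening: 0.1
```

Request:
{"api": "move_arm", "payload": {
  "commands": [
    {"x": 0,"y": 0,"z": 0,"spin": 0,"jaw": 0}
  ]
}}

```text
time_s: 19.3
tcp_pos: [453.2, -108.7, 192.8]
orientation: [0.008, 0.803, -0.596, -0.01]
wrist_force: [-10.1, -3.8, 4.5]
opening: 0.1
```

Request:
{"api": "move_arm", "payload": {
  "commands": [
    {"x": 0,"y": 0,"z": 0,"spin": 0,"jaw": 0}
  ]
}}

```text
time_s: 19.4
tcp_pos: [453.2, -108.7, 192.8]
orientation: [0.008, 0.803, -0.596, -0.009]
wrist_force: [-8.9, -3.8, 4.7]
opening: -0.0
```

About 10.3 N on average. Holding for 2 s.

Request:
{"api": "move_arm", "payload": {
  "commands": [
    {"x": 0,"y": 0,"z": 0,"spin": 0,"jaw": 0},
    {"x": 0,"y": 0,"z": 0,"spin": 0,"jaw": 0},
    {"x": 0,"y": 0,"z": 0,"spin": 0,"jaw": 0},
    {"x": 0,"y": 0,"z": 0,"spin": 0,"jaw": 0},
    {"x": 0,"y": 0,"z": 0,"spin": 0,"jaw": 0},
    {"x": 0,"y": 0,"z": 0,"spin": 0,"jaw": 0},
    {"x": 0,"y": 0,"z": 0,"spin": 0,"jaw": 0},
    {"x": 0,"y": 0,"z": 0,"spin": 0,"jaw": 0},
    {"x": 0,"y": 0,"z": 0,"spin": 0,"jaw": 0},
    {"x": 0,"y": 0,"z": 0,"spin": 0,"jaw": 0}
  ]
}}

```text
time_s: 20.4
tcp_pos: [453.2, -108.7, 192.8]
orientation: [0.008, 0.803, -0.596, -0.01]
wrist_force: [-9.6, -3.1, 4.5]
opening: -0.5
```

Request:
{"api": "move_arm", "payload": {
  "commands": [
    {"x": 0,"y": 0,"z": 0,"spin": 0,"jaw": 0},
    {"x": 0,"y": 0,"z": 0,"spin": 0,"jaw": 0},
    {"x": 0,"y": 0,"z": 0,"spin": 0,"jaw": 0},
    {"x": 0,"y": 0,"z": 0,"spin": 0,"jaw": 0},
    {"x": 0,"y": 0,"z": 0,"spin": 0,"jaw": 0},
    {"x": 0,"y": 0,"z": 0,"spin": 0,"jaw": 0},
    {"x": 0,"y": 0,"z": 0,"spin": 0,"jaw": 0},
    {"x": 0,"y": 0,"z": 0,"spin": 0,"jaw": 0}
  ]
}}

```text
time_s: 21.2
tcp_pos: [453.2, -108.6, 192.8]
orientation: [0.008, 0.803, -0.596, -0.01]
wrist_force: [-9.0, -3.7, 5.0]
opening: 0.3
```

```bash
python3 st.py
```

```text
21.2 tcp [ 453.2 -108.6  192.8] [ 0.008  0.803 -0.596 -0.01 ] jig -9.067020195726613 -0.3308087518559502 F -9.70270076728632 -1.0195563283727016 5.049842627830159
(266, 159, 106, 124)
core approx jig 26.843346312247466 0.6362065393789739
```

Request:
{"api": "move_arm", "payload": {
  "commands": [
    {"x": -0.1,"y": -0.03,"z": 0,"spin": 0,"jaw": 0},
    {"x": -0.3,"y": -0.09,"z": 0,"spin": 0,"jaw": 0},
    {"x": -0.6,"y": -0.17,"z": 0,"spin": 0,"jaw": 0},
    {"x": -1.2,"y": -0.35,"z": 0,"spin": 0,"jaw": 0},
    {"x": -2,"y": -0.6,"z": 0,"spin": 0,"jaw": 0},
    {"x": -3,"y": -0.9,"z": 2,"spin": 0,"jaw": 0},
    {"x": -4,"y": -1.2,"z": 5,"spin": 0,"jaw": 0},
    {"x": -5,"y": -1.5,"z": 9,"spin": 0,"jaw": 0},
    {"x": -5,"y": -1.5,"z": 13,"spin": 0,"jaw": 0},
    {"x": -5,"y": -1.5,"z": 16,"spin": 0,"jaw": 0},
    {"x": -5,"y": -1.5,"z": 16,"spin": 0,"jaw": 0},
    {"x": -5,"y": -1.5,"z": 16,"spin": 0,"jaw": 0}
  ]
}}

```text
time_s: 22.45
tcp_pos: [405.7, -122.9, 353.6]
orientation: [0.004, 0.803, -0.596, -0.007]
wrist_force: [-0.4, -0.5, -1.6]
opening: 0.1
```

```bash
python3 st.py; cd pics; cp $(ls -t st_* | head -1) fin.png
```

```text
22.45 tcp [ 405.7 -122.9  353.6] [ 0.004  0.803 -0.596 -0.007] jig -58.673747464566276 -0.7912806512844003 F -0.540223735286238 -0.33099276718115084 -1.5749084429078724
(296, 70, 48, 50)
core approx jig 19.41471574774698 1.2324010849499198
```

View pics/fin.png

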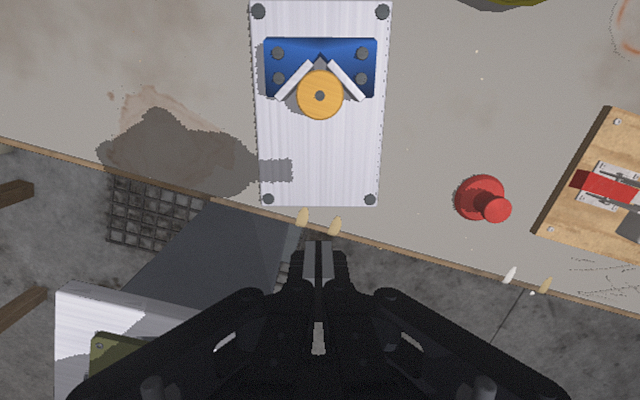

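The core stands upright in the V at (320,95). One zoomed check for contact with both faces.

Run:
```python
import cv2
from h import *
a=cv2.imread("pics/fin.png")[30:130,250:390]
b=snapshot("scene")[160:235,330:425,::-1]
cv2.imwrite("pics/finz.png",np.hstack([cv2.resize(a,(532,380),interpolation=2),cv2.resize(b,(260,380),interpolation=2)]))
```

```text
(no output)
```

View pics/finz.png

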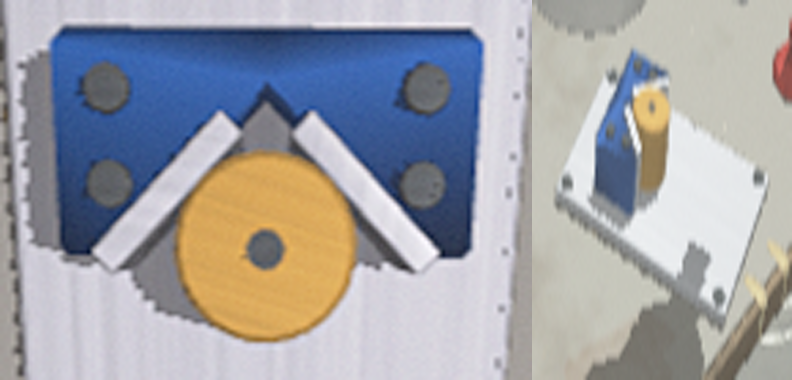

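```bash
python3 -c "
from cell import *
print(job.hand_in(), status.get_state()['time_s'])"
```

```text
the job is handed in; nothing more can be done
the job is handed in; nothing more can be done
```

I stood the core upright on the plate about 38 mm short of its seat. Then I pushed it into the V with the closed fingers, held it there for about 2 s, backed off and handed in at about 22.6 s. While holding, the readings were about 9.5–10.8 N, and no reading went above about 11 N. Forces are only reported at the end of each move, so brief peaks in between were not seen.

**What the last checks showed:**
- **Seating:** the last wrist and scene views show the core upright and symmetric in the V, touching both faces. The fingers are clear, and the wrist force is back near zero. During the final rise in force the core no longer moved in the image, so it was already seated.
- **Other objects:** I kept my paths clear of the cup, bottle, mould and red part. Only the red part appears in the last pictures, where it looks undisturbed; I did not check the others again after the move.

**What disagreed:**
- **Core to V apex:** I measured roughly 30 mm from the core's axis to the V's apex in the last picture, against 28.3 mm nominal. I put this down to perspective and calibration error.
- **Sideways position:** the colour-based estimate put the core about 1 mm to one side, which is within calibration error.
- **Tool tilt:** the tool was about 1° off vertical during the push, likely because the arm was near its inner reach.

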